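# Pin a dog-hole boring jig over the hole bored last

## Robot

A 6-joint arm with a two-finger parallel gripper is mounted at the origin on a cart in front of the work surface, level with it; the furniture and walls round the work are solid. World frame = base frame: x ahead of the robot, y to its left, z up, the work surface at z = 0. Lengths are in m, angles in rad, forces in N, time in s.
With the tool pointing down it reaches from about 0.4 to 0.825 m from the base axis. Payload 7 kg.
Tool frame: the origin (TCP) lies at the very end of the fingers, on their centre line; the grasp point (between the pads) lies 19 mm behind it; x points along the fingers, y is the direction in which the jaws open and shut, and the axes are right-handed (so a half turn about x gives the same grasp; the last joint's range is limited). The gripper opens to 88 mm and grips with 3 to 60 N. Pads are 19 mm wide; open, the fingers measure 130 mm over their backs; the gripper's body (78 mm by 193 mm) begins 47 mm behind the grasp point.
Start: joints at [0.288, 0.359, 0.012, 0, -1.224, -0.288], TCP at [0.675, -0, 0.227] pointing down, gripper open.
Joint ranges: [-3.07, 3.07], [-1.43, 2.12], [-1.02, 1.25], [-3.03, 1.67], [-3.05, -0], [-3.03, 3.03]. Speed limits (rad/s): [2.39, 2.39, 3.01, 3.14, 3.14, 3.14].

## Interface

Orientations are given as [roll, pitch, yaw] about the fixed x, y, z axes, in that order (R = Rz(yaw) Ry(pitch) Rx(roll)).
In Python, from station import arm, cams gives the robot as it stands. The module is installed in compiled form; this text tells all that it offers.
- The arm moves only by the tool carry_out, never from a script. Its argument "deltas" is a list of rows, each a list of 6 numbers: the shift along the tool's x, y, z in units of 0.04 m (1.0 is 0.04 m), then the turn, a rotation vector about the tool's x, y, z in units of 4 degrees (1.0 is 4 degrees). In form: [[tx, ty, tz, ax, ay, az], ...]. A call has 1 to 5 rows; each row shifts and turns the pose as measured when the row begins, along the tool's axes as they then stand; what a row does not reach is not made up. A row lasts 1/10 s, in which the tool goes at most 50 mm and 8.59 degrees, less where a joint would pass 70% of its speed; a pose out of reach is approached as far as the arm can. A call with a number of a shift or a turn outside -1 to 1 is refused whole. A call with a gripper value outside its range is refused whole. "hand" is the closure, from 0 (fully open) to 1 (shut), set as the call begins (left out, the last holds). The fingers move at their own pace and stop on an object; "newtons" is the grip in N (left out, the last holds). Time passes only in rows, so rows that do not move let the fingers close. It gives the time, the measured TCP pose, the force and the opening at its end, in the units of the state.
- arm.get_state(): the state, without advancing time (a new reading comes with each control period).
- cams.grab_frame(name): name is "scene" or "side" or "wrist"; returns a dict with "pixels" (420x560x3 uint8, red, green, blue), "fx", "fy", "cx", "cy" (pixels), "T" (4x4, takes a point from camera to world coordinates); the wrist camera has in their place "hand_eye" (4x4, takes a point from camera to tool coordinates, whose origin is the TCP and whose axes are the tool frame's). Camera axes: x right, y up, looking along -z (the intrinsics and any distortion apply to the point x, -y, -z); pixel columns grow to the right and rows downward; lengths in m; the calibration is good to about 2 mm. The wrist camera is an equidistant fisheye: a pixel r from the principal point sees the ray r / f radians off the axis. A picture is of the moment at which its call begins: read the wrist's pose just before it. There is no depth.
- arm.job_done(): hands the job in, once; it reports no verdict.
The state is a dict: "t": time; "q": joint angles; "qd": joint speeds; "joint_efforts": joint torques, N m; "eef_pos": TCP position; "ee_rot": TCP orientation; "force": force on the tool from outside, world axes, zero at the start; "moment": the same for the moment, N m; "width": finger opening in m.
Only numpy, scipy, OpenCV 4.12 (cv2) and the standard library are available. Lean on these libraries where they do the work, as an engineer would, in place of code of your own. Each camera call takes 0.05 s, during which the arm holds its last target.

## Task

A row of dog holes is being bored in a new bench-top slab: the boring jig on its guide rail has been slid part of the way on from the hole just bored, which now lies hidden under the jig, between the index hole and the boring guide. Stand the bench dog in the jig's open index hole and, keeping hold of it and pressing its foot only lightly on the slab so as not to dent it, draw the jig along the rail with it towards the boring guide until you feel the dog drop into the hidden hole. Seat the dog fully, head down on the jig, and let go; leave the other things on the bench as they are.

Things in the scene. Friction and masses are not known exactly. Their poses are not given: they have to be found in the camera images.
- dog_center (a point): Centre, half-way up, of the loose wooden bench dog (about 80 g), the index pin: a round stem 18 mm in diameter and 41 mm long under a round head 28 mm in diameter and 21 mm tall, 62 mm in all. It starts upright on the bench top, head up, left of the slab. z points from foot to head; the point lies 31 mm above the foot.
- index_hole (a point): Centre of the mouth of the jig's open index hole, on the upper face of its 15 mm plywood base, 55 mm above the bench top. The hole goes straight down through the base, 20 mm in diameter with a 3 mm countersink. y runs along the rail, the boring guide on the -y side; z is up. With the dog seated, its head rests on this face, its centre 10 mm below this point.
- jig (a joint): Travel of the jig along the rail, in m, growing as it moves towards the boring guide (-y of the index hole); at the start 0 to 0.02, at most 0.10. The jig can move no other way, has 2 to 4 N of friction and stays where it is left. Its base measures 118 mm across and 170 mm along the rail and lies on the slab.
- boring_guide (a point): Centre of the top of the boring guide, a steel bushing 46 mm in diameter (64 mm at its flange) that stands 26 mm above the jig's base, 96 mm from the index hole along the rail. It is for the drill; here it only shows which way to draw the jig.
- slab: The new bench-top slab, fixed, 180 x 520 x 40 mm; origin under its middle, y along it. Its upper face lies 15 mm below the index hole's mouth. Its one dog hole (20 mm in diameter, right through, 1.5 mm chamfer) is exactly in line with the index hole along the rail, 15 to 75 mm from it at the start, towards the boring guide: how far is not known, and the jig covers it.
- tape: Tape measure, 62 x 91 x 64 mm, a bystander. Origin under its middle.
- offcut: Dark wooden offcut, 62 x 97 x 22 mm, a bystander. Origin under its middle.
Not all that is in view belongs to the job. Several things look just like the part that bears dog_center: the one meant starts farthest from the robot's base.

How it is judged:
On the way, in this order (a step that is already met when the one before it is completed fails the run):
1. the dog, held, stands in the jig's index hole with its foot at least 8 mm below the mouth (horizontal distance between dog_center and index_hole below 0.008 m and z of dog_center in the frame of index_hole between 0.012 and 0.023 m and contact force between the fingers and dog above 0.5 N), for 0.1 s.
2. the held dog, its foot on the slab, has drawn the jig on to a travel of 25 mm or more (all of step 1 and value of joint jig above 0.025 m and contact force between dog and slab above 0.3 N), for 0.05 s.
3. the dog, still held, has entered the slab's hidden hole by at least 4 mm (horizontal distance between dog_center and index_hole below 0.008 m and z of dog_center in the frame of index_hole below 0.012 m and contact force between the fingers and dog above 0.5 N), for 0.1 s.
At the end, for the whole second after the job is handed in: The dog is seated through the jig into the slab's hole: its head within 2.5 mm of resting on the jig, within 3 mm of the index hole's centre, upright within 0.08 rad, and released (z of dog_center in the frame of index_hole below -0.0075 m and horizontal distance between dog_center and index_hole below 0.003 m and angle between dog_center's own z axis and vertical below 0.08 rad); the robot touches nothing.
It fails at once if the dog presses on the slab with more than 30 N (contact force between dog and slab above 30 N).
It fails at once if the tape measure is shifted by more than 30 mm (distance of tape from where it was at the start of the episode above 0.03 m).
It fails at once if the offcut is shifted by more than 30 mm (distance of offcut from where it was at the start of the episode above 0.03 m).
It also fails if it takes over 51 s, if anything falls off the work surface, if the arm or the gripper's body presses on something with over 40 N, if the wrist force passes 120 N, or if a joint passes its speed limit or range.

## Working session

There is one attempt and no reset: what is moved stays moved. The work goes in short steps, Python scripts to look and compute and a tool call to move; the robot and the scene stay as the last step left them, time stands still between calls to the robot, and variables do not carry over. Pictures are saved under pics/ and viewed, and the job is handed in when it is done.

Besides the shell and the picture viewer there is one more tool, called as name([rows], argument=value, ...), one row to a line, values as JSON. carry_out: Moves the arm, as the interface text tells. Shifts and turns lie within -1 to 1; 1 stands for 0.04 m of shift or 4 degrees of turn. Its arguments: {"type":"object","properties":{"deltas":{"type":"array","items":{"type":"array","items":{"type":"number","minimum":-1,"maximum":1}}},"hand":{"type":"number"},"newtons":{"type":"number"}},"required":["deltas"]}

```bash
mkdir -p pics; python3 - <<'E'
from station import arm,cams
import cv2,json,numpy as np,pickle
s=arm.get_state();print({k:np.round(v,4).tolist() for k,v in s.items()})
d={}
for n in("scene","side","wrist"):
    f=cams.grab_frame(n);d[n]=f
    cv2.imwrite(f"pics/{n}0.png",f["pixels"][:,:,::-1]);print(n,{k:np.round(v,4).tolist() for k,v in f.items() if k!="pixels"})
pickle.dump((s,d),open("f0.pkl","wb"))
E
```

```text
{'t': 0.0, 'q': [0.2881, 0.3594, 0.0111, -0.0004, -1.2241, -0.2881], 'qd': [-0.0008, -0.0004, 0.002, 0.0001, -0.0014, 0.0022], 'joint_efforts': [-0.0008, -58.2727, 29.3058, 6.9975, 0.0069, -0.0002], 'eef_pos': [0.6745, -0.0, 0.2256], 'ee_rot': [1.6488, 1.5691, -3.0637], 'force': [0.4591, -0.2454, 0.3064], 'moment': [0.0093, -0.0138, 0.0381], 'width': 0.0876}
scene {'fx': 450.7207, 'fy': 450.7207, 'cx': 279.5471, 'cy': 210.7455, 'T': [[-0.8784, 0.2708, -0.3939, 0.009], [-0.4775, -0.4599, 0.7487, 0.9941], [0.0216, 0.8457, 0.5332, 0.7769], [0.0, 0.0, 0.0, 1.0]]}
side {'fx': 453.3892, 'fy': 453.3892, 'cx': 284.3448, 'cy': 211.3474, 'T': [[-0.843, 0.2799, -0.4593, -0.0153], [-0.5378, -0.4284, 0.7261, 0.8431], [0.0065, 0.8592, 0.5116, 0.6636], [0.0, 0.0, 0.0, 1.0]]}
wrist {'fx': 325.1923, 'fy': 325.1923, 'cx': 276.4223, 'cy': 207.4006, 'hand_eye': [[0.0, 0.3087, -0.9512, -0.157], [1.0, -0.0011, -0.0003, 0.0005], [-0.0011, -0.9512, -0.3087, -0.0833], [0.0, 0.0, 0.0, 1.0]]}
```

View pics/scene0.png

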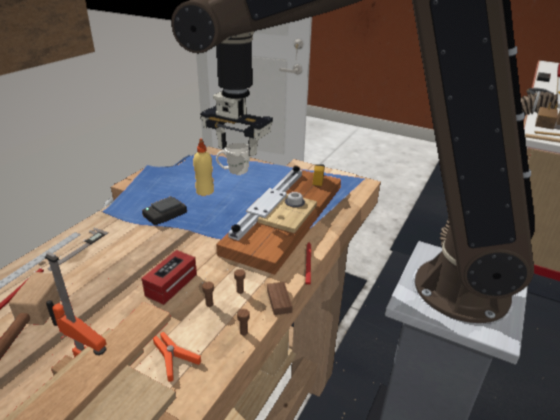

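View pics/side0.png

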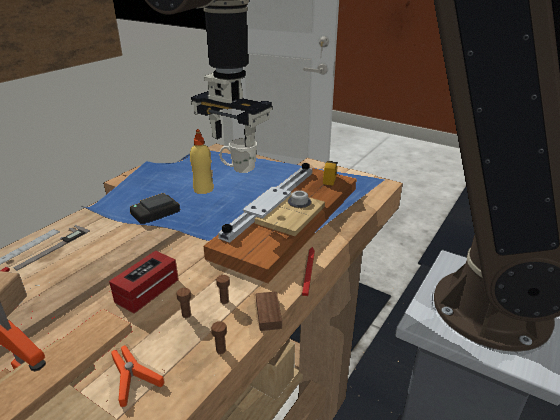

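View pics/wrist0.png

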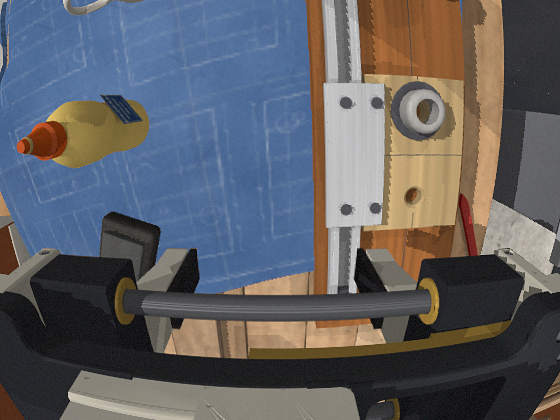

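```bash
cat >h.py <<'E'
import numpy as np,cv2,pickle
from scipy.spatial.transform import Rotation as R
def rot(s): return R.from_euler('xyz',s["ee_rot"]).as_matrix()
def ray(f,u,v,s=None):
    if "T" in f:
        d=np.array([(u-f["cx"])/f["fx"],-(v-f["cy"])/f["fy"],-1]);T=np.array(f["T"])
    else:
        a=np.array([u-f["cx"],v-f["cy"]])/f["fx"];r=np.hypot(*a)
        d=np.array([np.sin(r)*a[0]/r,-np.sin(r)*a[1]/r,-np.cos(r)])
        E=np.eye(4);E[:3,:3]=rot(s);E[:3,3]=s["eef_pos"];T=E@np.array(f["hand_eye"])
    d=T[:3,:3]@d
    return T[:3,3],d/np.linalg.norm(d)
def onz(f,u,v,z,s=None):
    o,d=ray(f,u,v,s);return o+d*(z-o[2])/d[2]
def tri(rs):
    A=0;b=0
    for o,d in rs:
        P=np.eye(3)-np.outer(d,d);A=A+P;b=b+P@o
    return np.linalg.solve(A,b)
E
python3 - <<'E'
from h import *
s,d=pickle.load(open("f0.pkl","rb"))
print(rot(s).round(3))
for n,ps in(("scene",[(207,286),(239,274),(243,315)]),("side",[(184,293),(223,281),(220,327)])):
    for p in ps:
        q=onz(d[n],*p,.062);print(n,p,q.round(4),np.hypot(*q[:2]).round(3))
w=d["wrist"]
for p,z in(((413,195),.055),((423,112),.081),((364,155),.055),((463,155),.055),((385,228),.055),((460,228),.055)):print(p,onz(w,*p,z,s).round(4))
im=d["scene"]["pixels"][:,:,::-1]
cv2.imwrite("pics/crop1.png",np.hstack([cv2.resize(im[250:350,180:280],(400,400),interpolation=2),cv2.resize(d["side"]["pixels"][260:360,155:255,::-1],(400,400),interpolation=2)]))
c=cv2.resize(w["pixels"][70:240,310:480,::-1],(600,600),interpolation=2)
cv2.imwrite("pics/crop2.png",c)
E
```

```text
[[-0.002 -1.     0.   ]
 [-0.     0.     1.   ]
 [-1.     0.002 -0.   ]]
scene (207, 286) [0.5258 0.3666 0.062 ] 0.641
scene (239, 274) [0.4845 0.2931 0.062 ] 0.566
scene (243, 315) [0.4028 0.4035 0.062 ] 0.57
side (184, 293) [0.5211 0.3657 0.062 ] 0.637
side (223, 281) [0.4798 0.2947 0.062 ] 0.563
side (220, 327) [0.402  0.3987 0.062 ] 0.566
(413, 195) [0.5217 0.0084 0.055 ]
(423, 112) [ 0.5303 -0.0837  0.081 ]
(364, 155) [ 0.5827 -0.0343  0.055 ]
(463, 155) [ 0.4612 -0.0398  0.055 ]
(385, 228) [0.5513 0.0473 0.055 ]
(460, 228) [0.4498 0.0493 0.055 ]
```

View pics/crop1.png

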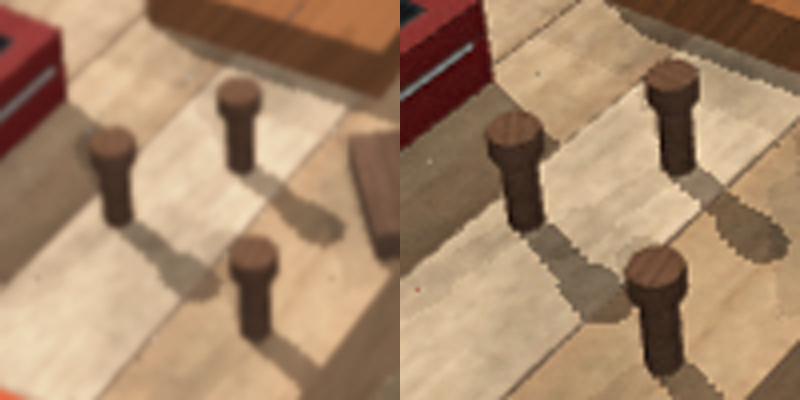

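View pics/crop2.png

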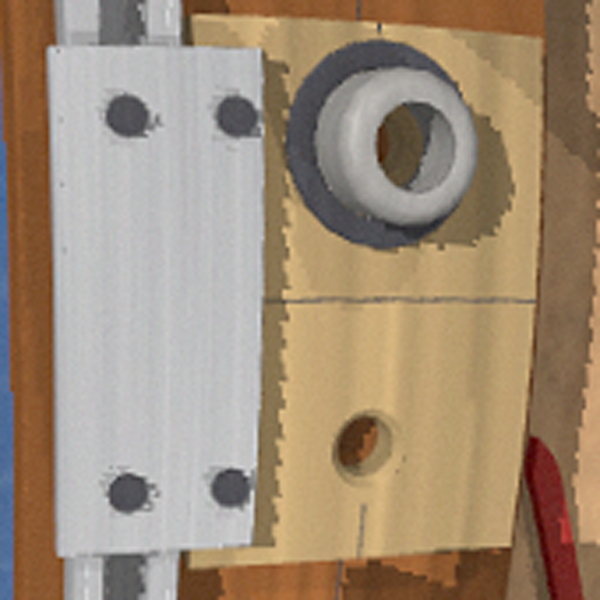

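The bench dogs are at scene pixels (207,286), (239,274) and (243,315), or 0.64, 0.565 and 0.568 m from the base. The left one at (207,286), about (0.523, 0.366), is farthest, so it is the one meant. The enlarged crop confirms its shape. The wrist crop shows the index hole near wrist pixel (413,195). The carriage is close on its +x side, so I will turn the jaws to lie along y.

carry_out([
  [0, 0, 0, 1, 0, 0],
  [0, 0, 0, 1, 0, 0],
  [0, 0, 0, 1, 0, 0],
  [0, 0, 0, 1, 0, 0],
  [0, 0, 0, 1, 0, 0],
], hand=0)

```text
t: 0.65
eef_pos: [0.6736, -0.0001, 0.2237]
ee_rot: [2.029, 1.566, -3.045]
force: [-0.7, 0.9, 0.2]
width: 0.0876
```

```bash
python3 - <<'E'
from h import *
s,d=pickle.load(open("f0.pkl","rb"))
for n in("scene","side"):
    f=d[n];im=f["pixels"].astype(int);m=((im[...,0]>80)&(im[...,1]<45)&(im[...,2]<60)).astype(np.uint8)
    m[:,:100]=0;m[:240]=0;m[:,202:]=0
    c=max(cv2.findContours(m,0,2)[0],key=cv2.contourArea);print(cv2.boundingRect(c))
for p in((145,295),(175,301),(197,272)):print(onz(d["scene"],*p,0).round(3))
for p in((185,255),(145,277),):print(onz(d["scene"],*p,0.064).round(3))
# offcut
for p in((268,288),(274,313),(291,308),(284,283)):print(onz(d["scene"],*p,.022).round(3))
E
```

```text
(143, 259, 53, 45)
(120, 371, 11, 35)
[0.683 0.415 0.   ]
[0.606 0.395 0.   ]
[0.626 0.281 0.   ]
[0.642 0.301 0.064]
[0.671 0.416 0.064]
[0.42  0.263 0.022]
[0.366 0.33  0.022]
[0.34  0.296 0.022]
[0.395 0.227 0.022]
```

carry_out([
  [0, 0, 0, 1, 0, 0],
  [0, 0, 0, 1, 0, 0],
  [0, 0, 0, 1, 0, 0],
  [0, 0, 0, 1, 0, 0],
  [0, 0, 0, 1, 0, 0],
])

```text
t: 1.15
eef_pos: [0.6725, -0.0001, 0.2215]
ee_rot: [2.389, 1.562, -3.05]
force: [0.3, 0.1, 0.3]
width: 0.0877
```

carry_out([
  [0, 0, 0, 1, 0, 0],
  [0, 0, 0, 1, 0, 0],
  [0, 0, 0, 1, 0, 0],
  [0, 0, 0, 1, 0, 0],
  [0, 0, 0, 1, 0, 0],
])

```text
t: 1.65
eef_pos: [0.6714, -0.0001, 0.2194]
ee_rot: [2.746, 1.558, -3.056]
force: [-0.2, -0.1, 0.0]
width: 0.0879
```

carry_out([
  [0, 0, 0, 1, 0, 0],
  [0, 0, 0, 1, 0, 0],
  [0, 0, 0, 1, 0, 0],
  [0, 0, 0, 1, 0, 0],
  [0, 0, 0, 1, 0, 0],
])

```text
t: 2.15
eef_pos: [0.6703, -0.0001, 0.2173]
ee_rot: [3.108, 1.554, -3.059]
force: [-0.1, -0.5, 0.3]
width: 0.0878
```

```bash
python3 - <<'E'
from h import *
from station import arm
s=arm.get_state();print(rot(s).round(3),s["eef_pos"],s["q"])
E
```

```text
[[-0.016 -0.116  0.993]
 [-0.001  0.993  0.116]
 [-1.     0.001 -0.016]] [ 6.70306181e-01 -1.04996771e-04  2.17294981e-01] [ 0.28807454  0.36640235  0.00356133 -0.00354315 -1.22395784 -1.74147571]
```

```bash
cat >>h.py <<'E'
RD=np.array([[0,0,1],[0,1,0],[-1,0,0.]])
def go(s,p,rows=1,Rt=RD):
    Rc=rot(s);t=Rc.T@(np.array(p)-s["eef_pos"])/.04
    w=R.from_matrix(Rc.T@Rt).as_rotvec(degrees=True)/4
    print("total",np.concatenate([t,w]).round(3).tolist());print("per row",(np.concatenate([t,w])/rows).round(3).tolist())
E
python3 - <<'E'
from h import *
from station import arm
go(arm.get_state(),[.523,.366,.2],10)
s,d=pickle.load(open("f0.pkl","rb"));print(onz(d["scene"],204,192,0))
E
```

```text
total [0.48, 9.518, -2.59, 1.664, -0.234, 0.006]
per row [0.048, 0.952, -0.259, 0.166, -0.023, 0.001]
[ 0.86437252 -0.07095101  0.        ]
```

carry_out([
  [0, 0.85, -0.4, 0.83, -0.12, 0],
  [0, 0.9, -0.4, 0.83, -0.12, 0],
  [0, 0.96, -0.37, 0, -0.03, 0],
  [0, 0.96, -0.37, 0, -0.03, 0],
  [0, 0.96, -0.37, 0, -0.03, 0],
])

```text
t: 2.65
eef_pos: [0.5872, 0.1828, 0.2146]
ee_rot: [-0.517, 1.566, -0.533]
force: [-0.5, 0.3, 0.0]
width: 0.0873
```

carry_out([
  [0, 0.96, -0.37, 0, -0.03, 0],
  [0, 0.96, -0.37, 0, -0.03, 0],
  [0, 0.96, -0.37, 0, -0.03, 0],
  [0, 0.96, -0.37, 0, -0.03, 0],
])

```text
t: 3.05
eef_pos: [0.5266, 0.343, 0.2135]
ee_rot: [-0.2, 1.559, -0.217]
force: [0.9, 0.0, -0.1]
width: 0.0879
```

```bash
python3 - <<'E'
from h import *
from station import arm,cams
s=arm.get_state();f=cams.grab_frame("wrist");pickle.dump((s,f),open("f1.pkl","wb"))
cv2.imwrite("pics/w1.png",f["pixels"][:,:,::-1]);print(rot(s).round(3),s["eef_pos"])
go(s,[.523,.366,.2])
E
```

```text
[[ 0.012  0.016  1.   ]
 [-0.003  1.    -0.016]
 [-1.    -0.002  0.012]] [0.52662413 0.34303127 0.21354401]
total [0.336, 0.573, -0.104, -0.235, 0.17, 0.036]
per row [0.336, 0.573, -0.104, -0.235, 0.17, 0.036]
```

View pics/w1.png

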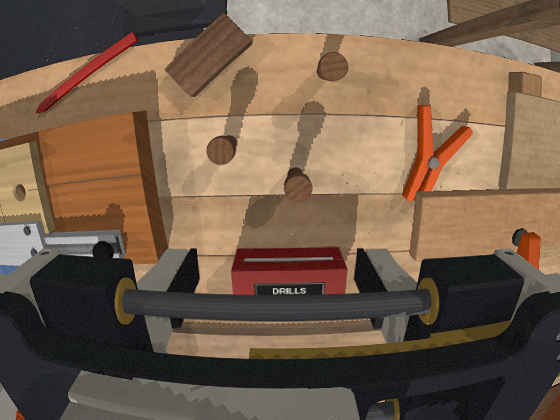

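The wrist view shows the target dog's head at (299,186), the nearer of the two along the jaws' line. The others are at (221,150) and (333,67).

```bash
python3 - <<'E'
from h import *
s,f=pickle.load(open("f1.pkl","rb"))
im=f["pixels"];cr=im[160:215,270:330,::-1]
cv2.imwrite("pics/c3.png",cv2.resize(cr,(600,550),interpolation=2))
g=im.astype(int);m=((g[...,0]>60)&(g[...,0]<150)&(g[...,0]-g[...,2]>20)&(g[...,0]-g[...,2]<75)).astype(np.uint8)
print(onz(f,299,185,.062,s),onz(f,221,149,.062,s),onz(f,333,65,.062,s),onz(f,19,191,.055,s))
for p in((233,250),(345,249)):print(onz(f,*p,.05,s).round(3))
s0,d=pickle.load(open("f0.pkl","rb"))
print(tri([ray(f,299,185,s),ray(d["scene"],207,286),ray(d["side"],184,293)]))
E
```

```text
[0.52117255 0.36579736 0.062     ] [0.48403911 0.29105069 0.062     ] [0.40497857 0.39809594 0.062     ] [0.51943591 0.01312069 0.055     ]
[0.597 0.295 0.05 ]
[0.598 0.418 0.05 ]
[0.52261584 0.36620325 0.06207491]
```

View pics/c3.png

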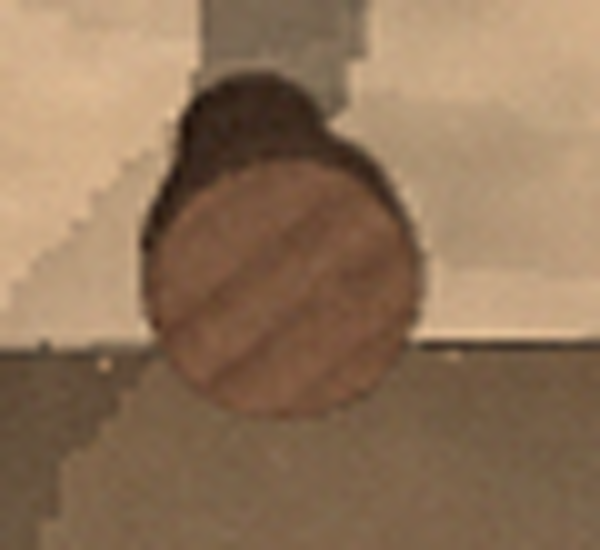

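```bash
python3 - <<'E'
from h import *
s,f=pickle.load(open("f1.pkl","rb"))
print(onz(f,298.7,188.8,.062,s));go(s,[.5235,.366,.09],4)
E
```

```text
[0.52502966 0.36551805 0.062     ]
total [3.086, 0.58, -0.124, -0.235, 0.17, 0.036]
per row [0.771, 0.145, -0.031, -0.059, 0.042, 0.009]
```

carry_out([
  [0.4, 0.5, -0.07, -0.2, 0.17, 0.03],
  [0.8, 0.08, -0.02, 0, 0, 0],
  [0.8, 0, 0, 0, 0, 0],
  [0.8, 0, 0, 0, 0, 0],
  [0, 0, 0, 0, 0, 0],
])

```text
t: 3.6
eef_pos: [0.52, 0.3767, 0.098]
ee_rot: [1.227, 1.568, 1.234]
force: [-0.3, 0.2, -0.4]
width: 0.0876
```

```bash
python3 - <<'E'
from h import *
from station import arm,cams
s=arm.get_state();f=cams.grab_frame("wrist");pickle.dump((s,f),open("f2.pkl","wb"))
cv2.imwrite("pics/w2.png",f["pixels"][:,:,::-1]);print(rot(s).round(3),s["eef_pos"])
go(s,[.5235,.366,.039])
E
```

```text
[[ 0.001 -0.007  1.   ]
 [ 0.003  1.     0.007]
 [-1.     0.003  0.001]] [0.51996058 0.37672411 0.09802109]
total [1.475, -0.273, 0.085, 0.096, 0.013, -0.037]
per row [1.475, -0.273, 0.085, 0.096, 0.013, -0.037]
```

View pics/w2.png

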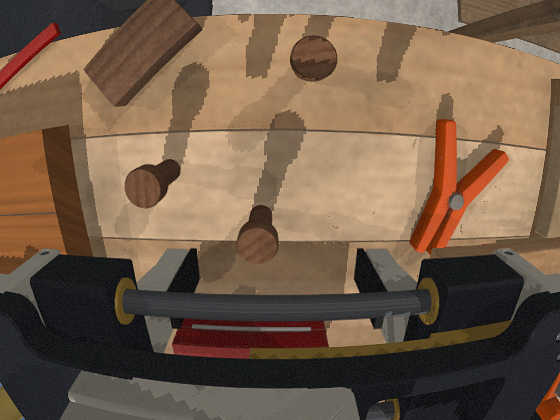

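```bash
python3 - <<'E'
from h import *
s,f=pickle.load(open("f2.pkl","rb"))
p=onz(f,257.8,245.3,.062,s);print(p);go(s,[p[0],p[1],.039],2)
cv2.imwrite("pics/c4.png",cv2.resize(f["pixels"][200:270,225:295,::-1],(700,700)[:2] and (560,560),interpolation=2))
E
```

```text
[0.52400158 0.36576471 0.062     ]
total [1.475, -0.278, 0.098, 0.096, 0.013, -0.037]
per row [0.737, -0.139, 0.049, 0.048, 0.007, -0.019]
```

View pics/c4.png

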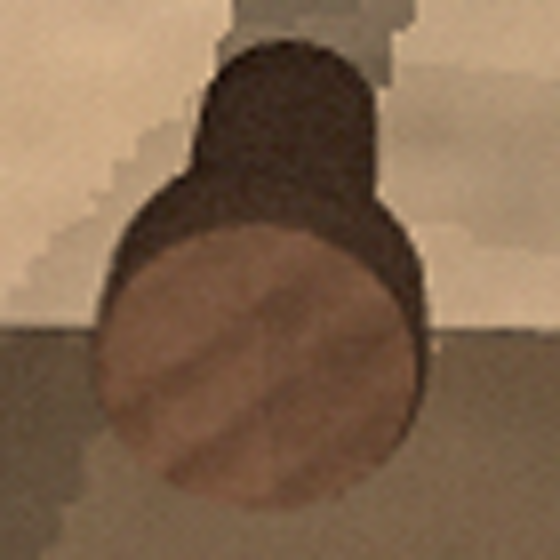

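carry_out([
  [0, -0.28, 0.1, 0.1, 0, -0.03],
  [0.3, 0, 0, 0, 0, 0],
  [0.45, 0, 0, 0, 0, 0],
  [0.45, 0, 0, 0, 0, 0],
  [0, 0, 0, 0, 0, 0],
])

```text
t: 4.15
eef_pos: [0.5303, 0.3679, 0.0589]
ee_rot: [0.724, 1.554, 0.722]
force: [0.0, -0.6, -0.3]
width: 0.0875
```

```bash
python3 - <<'E'
from h import *
from station import arm,cams
s=arm.get_state();print(rot(s).round(3),s["eef_pos"])
go(s,[.524,.3658,.039])
E
```

```text
[[ 0.012  0.001  1.   ]
 [ 0.011  1.    -0.001]
 [-1.     0.011  0.012]] [0.53031717 0.36791673 0.05891814]
total [0.495, -0.059, -0.164, -0.017, 0.177, -0.157]
per row [0.495, -0.059, -0.164, -0.017, 0.177, -0.157]
```

carry_out([
  [0.1, -0.05, -0.16, 0, 0.17, -0.15],
  [0, 0, 0, 0, 0, 0],
])

```text
t: 4.35
eef_pos: [0.5245, 0.3661, 0.0567]
ee_rot: [0.802, 1.569, 0.801]
force: [0.4, -0.0, -0.6]
width: 0.0877
```

```bash
python3 - <<'E'
from h import *
from station import arm,cams
s=arm.get_state();print(rot(s).round(3),s["eef_pos"],s["qd"])
go(s,[.524,.3658,.039])
E
```

```text
[[ 0.001  0.002  1.   ]
 [ 0.001  1.    -0.002]
 [-1.     0.001  0.001]] [0.5245136  0.36611351 0.05672813] [-0.00597852 -0.02310902  0.02338511  0.01562438  0.00278603  0.0004489 ]
total [0.443, -0.008, -0.013, -0.023, 0.02, -0.021]
per row [0.443, -0.008, -0.013, -0.023, 0.02, -0.021]
```

Aligned; descend and grip.

carry_out([
  [0.2, 0, 0, 0, 0, 0],
  [0.22, 0, 0, 0, 0, 0],
  [0, 0, 0, 0, 0, 0],
])

```text
t: 4.65
eef_pos: [0.5253, 0.3673, 0.0409]
ee_rot: [0.84, 1.565, 0.839]
force: [0.0, 0.9, -0.7]
width: 0.0875
```

```bash
python3 - <<'E'
from h import *
from station import arm,cams
s=arm.get_state();print(rot(s).round(3),s["eef_pos"],s["force"])
go(s,[.524,.3658,.039])
E
```

```text
[[ 0.004  0.001  1.   ]
 [ 0.004  1.    -0.001]
 [-1.     0.004  0.004]] [0.52534199 0.36726101 0.04090244] [ 0.01362318  0.87576024 -0.69358354]
total [0.047, -0.037, -0.034, -0.018, 0.055, -0.061]
per row [0.047, -0.037, -0.034, -0.018, 0.055, -0.061]
```

carry_out([
  [0.04, -0.04, -0.03, 0, 0.05, -0.06],
  [0, 0, 0, 0, 0, 0],
  [0, 0, 0, 0, 0, 0],
  [0, 0, 0, 0, 0, 0],
  [0, 0, 0, 0, 0, 0],
], hand=1, newtons=25)

```text
t: 5.15
eef_pos: [0.5243, 0.3657, 0.0392]
ee_rot: [-1.073, 1.57, -1.074]
force: [0.4, 0.4, -0.8]
width: 0.0533
```

carry_out([
  [0, 0, 0, 0, 0, 0],
  [0, 0, 0, 0, 0, 0],
])

```text
t: 5.35
eef_pos: [0.5243, 0.3658, 0.0395]
ee_rot: [-0.354, 1.57, -0.355]
force: [0.2, -0.3, 0.1]
width: 0.0369
```

```bash
python3 - <<'E'
from h import *
from station import arm,cams
s=arm.get_state();print(rot(s).round(3),s["eef_pos"],s["force"],s["width"])
E
```

```text
[[ 0.     0.001  1.   ]
 [-0.     1.    -0.001]
 [-1.    -0.     0.   ]] [0.52433676 0.36579853 0.03945246] [ 0.23905251 -0.28562276  0.05810283] 0.03689073262107138
```

carry_out([
  [0, 0, 0, 0, 0, 0],
  [0, 0, 0, 0, 0, 0],
  [0, 0, 0, 0, 0, 0],
])

```text
t: 5.65
eef_pos: [0.5243, 0.3658, 0.0395]
ee_rot: [0.064, 1.57, 0.063]
force: [0.1, -0.5, 0.6]
width: 0.0253
```

carry_out([
  [-0.4, 0, 0, 0, 0, 0],
  [-0.8, 0, 0, 0, 0, 0],
  [-0.8, 0, 0, 0, 0, 0],
  [-0.6, 0, 0, 0, 0, 0],
])

```text
t: 6.05
eef_pos: [0.5219, 0.3633, 0.1413]
ee_rot: [-2.291, 1.56, -2.293]
force: [-0.2, 0.6, -0.5]
width: 0.0257
```

```bash
python3 - <<'E'
from h import *
from station import arm,cams
s=arm.get_state();f=cams.grab_frame("wrist");pickle.dump((s,f),open("f3.pkl","wb"))
cv2.imwrite("pics/w3.png",f["pixels"][:,:,::-1]);print(rot(s).round(3),s["eef_pos"],s["force"],s["width"])
go(s,[.521,.16,.155],5)
E
```

```text
[[-0.007  0.002  1.   ]
 [-0.008  1.    -0.002]
 [-1.    -0.008 -0.007]] [0.52189433 0.36328952 0.14125672] [-0.22321061  0.58894272 -0.50117307] 0.025705160064470375
total [-0.303, -5.085, -0.015, -0.026, -0.1, 0.113]
per row [-0.061, -1.017, -0.003, -0.005, -0.02, 0.023]
```

View pics/w3.png

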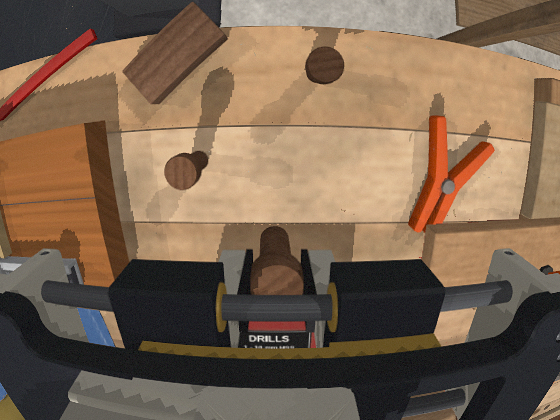

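carry_out([
  [-0.1, -0.6, 0, 0, -0.1, 0.11],
  [-0.1, -0.95, 0, 0, 0, 0],
  [-0.1, -0.95, 0, 0, 0, 0],
  [0, -0.95, 0, 0, 0, 0],
  [0, -0.95, 0, 0, 0, 0],
])

```text
t: 6.6
eef_pos: [0.5239, 0.1884, 0.1584]
ee_rot: [0.729, 1.56, 0.734]
force: [0.4, -0.9, -0.7]
width: 0.0254
```

carry_out([
  [0, -0.95, 0, 0, 0, 0],
  [0, -0.8, 0, 0, 0, 0],
  [0, 0, 0, 0, 0, 0],
  [0, 0, 0, 0, 0, 0],
])

```text
t: 7.0
eef_pos: [0.5225, 0.1111, 0.1577]
ee_rot: [0.768, 1.56, 0.769]
force: [0.1, 0.4, 0.1]
width: 0.0257
```

```bash
python3 - <<'E'
from h import *
from station import arm,cams
s=arm.get_state();f=cams.grab_frame("wrist");pickle.dump((s,f),open("f4.pkl","wb"))
cv2.imwrite("pics/w4.png",f["pixels"][:,:,::-1]);print(rot(s).round(3),s["eef_pos"],s["force"],s["width"],s["qd"])
E
```

```text
[[ 0.008 -0.001  1.   ]
 [ 0.008  1.     0.001]
 [-1.     0.008  0.008]] [0.52250685 0.11113247 0.15773175] [0.09738594 0.35166481 0.13073299] 0.025723568055419997 [-0.0260357  -0.00803954 -0.01717775 -0.00185353 -0.00179855  0.01342699]
```

View pics/w4.png

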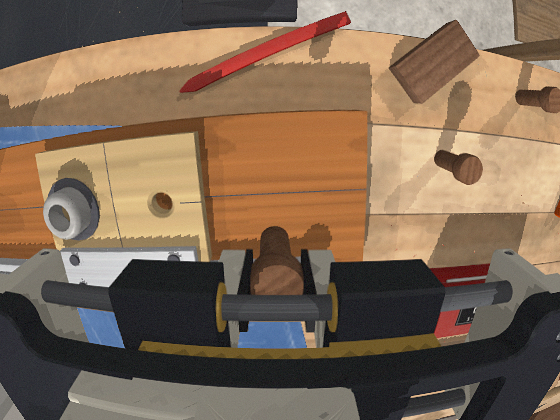

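The held dog is at (277,265). The index hole is at about (161,203) and the guide at (68,212), on the -y side.

```bash
python3 - <<'E'
from h import *
s,f=pickle.load(open("f4.pkl","rb"))
a=cv2.resize(f["pixels"][180:230,136:186,::-1],(400,400),interpolation=2)
b=cv2.resize(f["pixels"][215:300,235:320,::-1],(400,400),interpolation=2)
cv2.imwrite("pics/c5.png",np.hstack([a,b]))
E
```

```text
(no output)
```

View pics/c5.png

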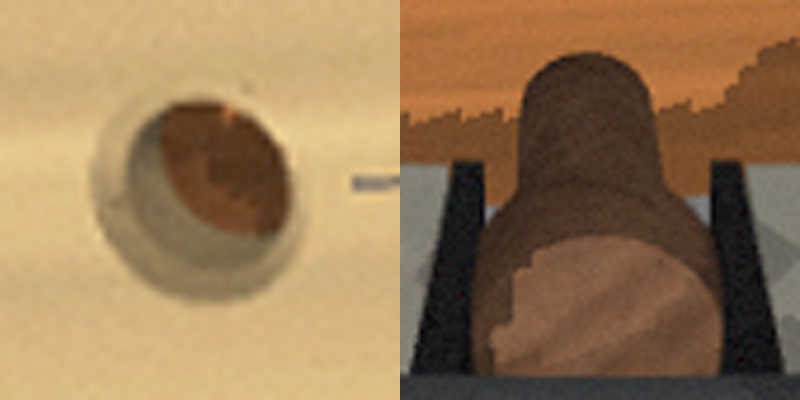

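```bash
python3 - <<'E'
from h import *
s,f=pickle.load(open("f4.pkl","rb"))
h=onz(f,160.5,204.75,.055,s);print("hole",h)
print("footrim",onz(f,274.8,226.1,s["eef_pos"][2]-.039,s),"tcp",s["eef_pos"])
s0,d=pickle.load(open("f0.pkl","rb"))
# wrist0 hole centre from crop2 scale 600/170
print("w0",onz(d["wrist"],310+366/3.53,70+443/3.53,.055,s0))
print("guide",onz(f,68,213,.081,s))
go(s,[h[0],h[1],.125],4)
E
```

```text
hole [0.52045227 0.01175219 0.055     ]
footrim [0.51437736 0.11142317 0.11873175] tcp [0.52250685 0.11113247 0.15773175]
w0 [0.52073761 0.00898747 0.055     ]
guide [ 0.51936044 -0.0708479   0.081     ]
total [0.799, -2.491, -0.059, 0.009, 0.113, -0.109]
per row [0.2, -0.623, -0.015, 0.002, 0.028, -0.027]
```

carry_out([
  [0.2, -0.5, -0.05, 0, 0.11, -0.11],
  [0.3, -0.9, 0, 0, 0, 0],
  [0.3, -0.1, 0, 0, 0, 0],
  [0, 0, 0, 0, 0, 0],
  [0, 0, 0, 0, 0, 0],
])

```text
t: 7.55
eef_pos: [0.522, 0.0545, 0.1247]
ee_rot: [0.285, 1.57, 0.291]
force: [0.5, 0.5, -0.7]
width: 0.0257
```

```bash
python3 - <<'E'
from h import *
from station import arm,cams
s=arm.get_state();f=cams.grab_frame("wrist");pickle.dump((s,f),open("f5.pkl","wb"))
cv2.imwrite("pics/w5.png",f["pixels"][150:310,130:330,::-1].repeat(4,0).repeat(4,1)[:600]);print(rot(s).round(3),s["eef_pos"],s["qd"])
E
```

```text
[[ 0.001 -0.007  1.   ]
 [ 0.     1.     0.007]
 [-1.     0.     0.001]] [0.52202798 0.05446103 0.12467805] [ 0.0073808   0.01462674 -0.00252054 -0.00418641  0.00670576 -0.0046593 ]
```

View pics/w5.png

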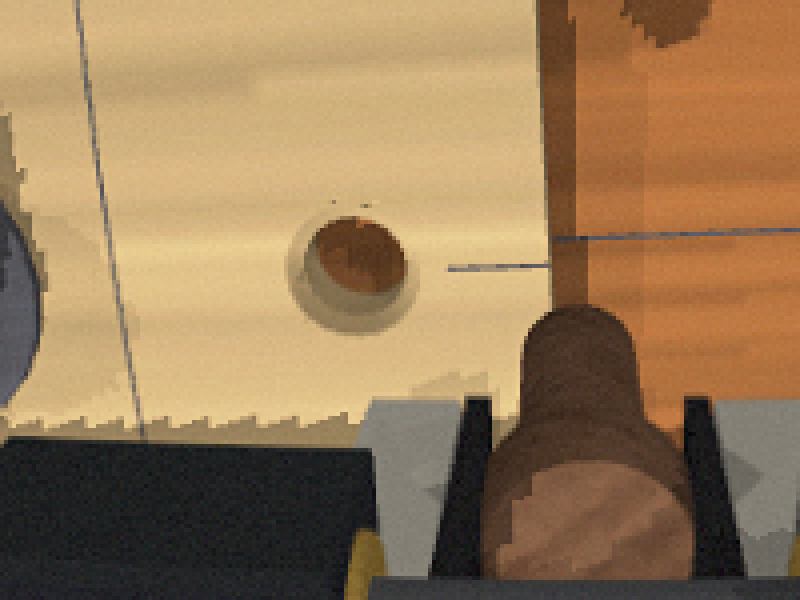

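```bash
python3 - <<'E'
from h import *
s,f=pickle.load(open("f5.pkl","rb"))
h=onz(f,218,217.5,.055,s);print("hole",h)
print("footrim",onz(f,130+578/4,150+304/4,s["eef_pos"][2]-.039,s))
go(s,[h[0],h[1],.105],2)
E
```

```text
hole [0.51927942 0.01174801 0.055     ]
footrim [0.51360924 0.05423391 0.08567805]
total [0.491, -1.068, -0.076, 0.094, 0.017, -0.005]
per row [0.246, -0.534, -0.038, 0.047, 0.009, -0.003]
```

carry_out([
  [0.1, -0.8, -0.07, 0.09, 0, 0],
  [0.1, -0.27, 0, 0, 0, 0],
  [0.1, 0, 0, 0, 0, 0],
  [0, 0, 0, 0, 0, 0],
  [0, 0, 0, 0, 0, 0],
])

```text
t: 8.1
eef_pos: [0.5221, 0.0155, 0.1144]
ee_rot: [0.327, 1.565, 0.332]
force: [-0.1, 0.5, -1.1]
width: 0.0257
```

```bash
python3 - <<'E'
from h import *
from station import arm,cams
s=arm.get_state();f=cams.grab_frame("wrist");pickle.dump((s,f),open("f6.pkl","wb"))
cv2.imwrite("pics/w6.png",f["pixels"][150:310,180:380,::-1].repeat(4,0).repeat(4,1)[:600]);print(rot(s).round(3),s["eef_pos"],s["qd"])
go(s,[.519,.0118,.100])
E
```

```text
[[ 0.006 -0.005  1.   ]
 [ 0.002  1.     0.005]
 [-1.     0.002  0.006]] [0.52211215 0.01553498 0.11440081] [ 0.01076512  0.00310994  0.00388917 -0.0018007   0.00212637 -0.00596062]
total [0.359, -0.094, -0.08, 0.078, 0.079, -0.027]
per row [0.359, -0.094, -0.08, 0.078, 0.079, -0.027]
```

View pics/w6.png

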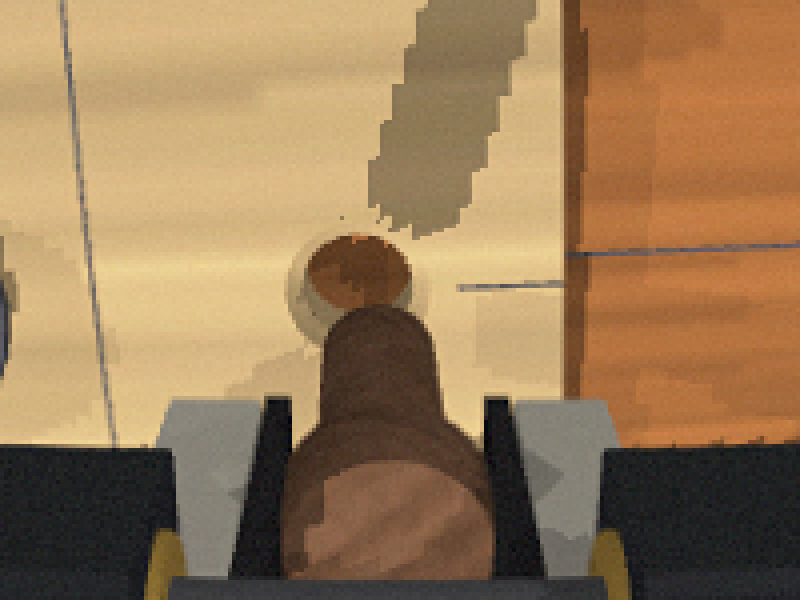

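```bash
python3 - <<'E'
from h import *
s,f=pickle.load(open("f6.pkl","rb"))
print("hole",onz(f,269.5,222.5,.055,s),"rim",onz(f,180+378/4,150+306/4,s["eef_pos"][2]-.039,s))
for p in((251.75,222.5),(287.5,222.5),(269.5,205.5)):print(onz(f,*p,.055,s).round(4))
E
```

```text
hole [0.5192757 0.0117516 0.055    ] rim [0.51418884 0.015378   0.07540081]
[ 0.5194 -0.0009  0.055 ]
[0.5192 0.0246 0.055 ]
[0.5066 0.0118 0.055 ]
```

carry_out([
  [0.1, -0.09, -0.09, 0.08, 0.08, 0],
  [0.15, 0, 0, 0, 0, 0],
  [0, 0, 0, 0, 0, 0],
])

```text
t: 8.45
eef_pos: [0.5185, 0.013, 0.1039]
ee_rot: [1.492, 1.568, 1.493]
force: [-0.1, -1.2, -0.3]
width: 0.0254
```

```bash
cat >st.py <<'E'
from h import *
from station import arm
import sys
s=arm.get_state();print(rot(s).round(3).tolist(),s["eef_pos"].round(4),s["force"].round(2),s["moment"].round(2),s["width"],s["t"])
if len(sys.argv)>3: go(s,[float(a) for a in sys.argv[1:4]])
E
python3 st.py .5187 .0118 .09
```

```text
[[0.0, -0.001, 1.0], [0.002, 1.0, 0.001], [-1.0, 0.002, 0.0]] [0.5185 0.013  0.1039] [-0.09 -1.23 -0.33] [-0.09 -0.06  0.01] 0.02539882930667586 8.45
total [0.348, -0.03, 0.004, 0.013, 0.003, -0.033]
per row [0.348, -0.03, 0.004, 0.013, 0.003, -0.033]
```

carry_out([
  [0.15, -0.03, 0, 0, 0, -0.03],
  [0.15, 0, 0, 0, 0, 0],
  [0.1, 0, 0, 0, 0, 0],
  [0, 0, 0, 0, 0, 0],
])

```text
t: 8.85
eef_pos: [0.5183, 0.0116, 0.086]
ee_rot: [-2.663, 1.57, -2.662]
force: [0.1, -0.4, -0.2]
width: 0.0261
```

```bash
python3 st.py .5187 .0118 .082
```

```text
[[-0.001, -0.001, 1.0], [-0.0, 1.0, 0.001], [-1.0, -0.0, -0.001]] [0.5183 0.0116 0.086 ] [ 0.14 -0.37 -0.16] [-0.02 -0.06  0.01] 0.02605052515976657 8.85
total [0.1, 0.004, 0.01, 0.014, -0.009, 0.004]
per row [0.1, 0.004, 0.01, 0.014, -0.009, 0.004]
```

carry_out([
  [0.1, 0, 0, 0, 0, 0],
  [0.02, 0, 0, 0, 0, 0],
])

```text
t: 9.05
eef_pos: [0.5184, 0.0116, 0.0808]
ee_rot: [-2.636, 1.57, -2.635]
force: [-0.2, 0.1, -0.3]
width: 0.0254
```

carry_out([
  [0.025, 0, 0, 0, 0, 0],
])

```text
t: 9.15
eef_pos: [0.5185, 0.0116, 0.0798]
ee_rot: [-2.439, 1.57, -2.438]
force: [-0.4, 0.3, -1.0]
width: 0.0255
```

carry_out([
  [0.025, 0, 0, 0, 0, 0],
])

```text
t: 9.25
eef_pos: [0.5191, 0.0116, 0.0793]
ee_rot: [-0.587, 1.57, -0.586]
force: [-0.5, -0.5, 8.7]
width: 0.0253
```

carry_out([
  [0.01, 0, 0, 0, 0, 0],
])

```text
t: 9.35
eef_pos: [0.5196, 0.0117, 0.0794]
ee_rot: [-0.274, 1.569, -0.272]
force: [-0.6, -0.8, 3.7]
width: 0.0257
```

carry_out([
  [0.01, -0.03, 0, 0, 0, 0],
  [0.01, -0.03, 0, 0, 0, 0],
])

```text
t: 9.55
eef_pos: [0.5203, 0.0101, 0.0794]
ee_rot: [0.284, 1.567, 0.286]
force: [-0.7, 5.3, 4.3]
width: 0.0257
```

```bash
python3 st.py .5187 .0118 .079
```

```text
[[0.004, -0.002, 1.0], [0.001, 1.0, 0.002], [-1.0, 0.001, 0.004]] [0.5203 0.0101 0.0794] [-0.72  5.26  4.28] [2.16 0.63 0.  ] 0.025671532313994164 9.55
total [0.009, 0.043, -0.04, 0.027, 0.051, -0.015]
per row [0.009, 0.043, -0.04, 0.027, 0.051, -0.015]
```

carry_out([
  [0.01, -0.04, -0.025, 0.02, 0.04, 0],
  [0.01, -0.04, -0.02, 0, 0.02, 0],
  [0.01, -0.04, -0.015, 0, 0.02, 0],
])

```text
t: 9.85
eef_pos: [0.5198, 0.0072, 0.0793]
ee_rot: [1.049, 1.566, 1.05]
force: [-0.8, 5.1, 5.5]
width: 0.0256
```

```bash
python3 st.py .5187 .0118 .079
```

```text
[[0.003, -0.001, 1.0], [0.004, 1.0, 0.001], [-1.0, 0.004, 0.003]] [0.5198 0.0072 0.0793] [-0.81  5.12  5.54] [ 2.08  0.23 -0.02] 0.02556715076572636 9.85
total [0.008, 0.116, -0.029, 0.014, 0.036, -0.063]
per row [0.008, 0.116, -0.029, 0.014, 0.036, -0.063]
```

carry_out([
  [0.01, -0.05, -0.02, 0, 0.03, -0.04],
  [0.01, -0.05, -0.02, 0, 0.03, -0.04],
  [0.01, -0.05, -0.02, 0, 0.03, -0.04],
  [0.01, -0.05, -0.02, 0, 0.03, -0.04],
])

```text
t: 10.25
eef_pos: [0.5199, 0.0012, 0.0793]
ee_rot: [-1.216, 1.568, -1.214]
force: [-0.2, 5.7, 4.0]
width: 0.0255
```

```bash
python3 st.py .519 .0118 .079
```

```text
[[0.001, -0.002, 1.0], [-0.003, 1.0, 0.002], [-1.0, -0.003, 0.001]] [0.5199 0.0012 0.0793] [-0.17  5.71  3.96] [ 2.39  0.07 -0.  ] 0.025501721069143914 10.25
total [0.008, 0.265, -0.021, 0.025, 0.016, 0.043]
per row [0.008, 0.265, -0.021, 0.025, 0.016, 0.043]
```

carry_out([
  [0.01, -0.05, -0.02, 0, 0.02, 0.02],
  [0.01, -0.05, -0.02, 0, 0.02, -0.01],
  [0.01, -0.05, -0.02, 0, 0.02, -0.01],
])

```text
t: 10.55
eef_pos: [0.52, -0.0031, 0.0793]
ee_rot: [-0.031, 1.569, -0.029]
force: [-1.2, 5.7, 4.3]
width: 0.026
```

carry_out([
  [0.01, -0.05, -0.02, 0, 0.02, -0.01],
  [0.01, -0.05, -0.02, 0, 0.02, -0.01],
  [0.01, -0.05, -0.02, 0, 0.02, -0.01],
])

```text
t: 10.85
eef_pos: [0.5201, -0.0075, 0.0793]
ee_rot: [0.191, 1.567, 0.195]
force: [-0.3, 4.7, 5.1]
width: 0.0258
```

```bash
python3 st.py .519 .0118 .079
```

```text
[[0.004, -0.003, 1.0], [0.001, 1.0, 0.003], [-1.0, 0.001, 0.004]] [ 0.5201 -0.0075  0.0793] [-0.33  4.66  5.05] [ 2.14 -0.02 -0.06] 0.025825992225934742 10.85
total [0.008, 0.483, -0.027, 0.05, 0.05, -0.01]
per row [0.008, 0.483, -0.027, 0.05, 0.05, -0.01]
```

carry_out([
  [0.01, -0.045, -0.025, 0.03, 0.04, -0.01],
  [0.01, -0.045, -0.025, 0, 0.03, -0.01],
  [0.01, -0.045, -0.025, 0, 0.03, -0.01],
])

```text
t: 11.15
eef_pos: [0.5199, -0.0114, 0.0793]
ee_rot: [0.548, 1.568, 0.55]
force: [0.2, 5.1, 2.8]
width: 0.0256
```

carry_out([
  [0.01, -0.045, -0.025, 0, 0.03, -0.01],
  [0.01, -0.045, -0.025, 0, 0.03, -0.01],
  [0.01, -0.045, -0.025, 0, 0.03, -0.01],
])

```text
t: 11.45
eef_pos: [0.52, -0.0153, 0.0793]
ee_rot: [0.745, 1.568, 0.748]
force: [-0.1, 5.6, 2.7]
width: 0.0258
```

```bash
python3 st.py .519 .0118 .079
```

```text
[[0.002, -0.003, 1.0], [0.002, 1.0, 0.003], [-1.0, 0.002, 0.002]] [ 0.52   -0.0153  0.0793] [-0.14  5.6   2.65] [ 2.04 -0.31 -0.05] 0.025778683133648644 11.45
total [0.009, 0.676, -0.023, 0.042, 0.034, -0.031]
per row [0.009, 0.676, -0.023, 0.042, 0.034, -0.031]
```

carry_out([
  [0.012, -0.045, -0.02, 0.02, 0.02, -0.02],
  [0.012, -0.045, -0.02, 0, 0.02, -0.01],
  [0.012, -0.045, -0.02, 0, 0.02, -0.01],
])

```text
t: 11.75
eef_pos: [0.5207, -0.019, 0.0793]
ee_rot: [0.475, 1.566, 0.477]
force: [-0.5, 5.9, 4.9]
width: 0.0254
```

carry_out([
  [0.012, -0.045, -0.02, 0, 0.02, -0.01],
  [0.012, -0.045, -0.02, 0, 0.02, -0.01],
  [0.012, -0.045, -0.02, 0, 0.02, -0.01],
])

```text
t: 12.05
eef_pos: [0.5209, -0.0227, 0.0793]
ee_rot: [0.475, 1.564, 0.478]
force: [-1.2, 5.1, 5.9]
width: 0.0254
```

```bash
python3 st.py .519 .0118 .079
```

```text
[[0.006, -0.003, 1.0], [0.003, 1.0, 0.003], [-1.0, 0.003, 0.006]] [ 0.5209 -0.0227  0.0793] [-1.2   5.08  5.89] [ 2.34  0.16 -0.02] 0.02541303745168422 12.05
total [0.009, 0.863, -0.045, 0.044, 0.086, -0.044]
per row [0.009, 0.863, -0.045, 0.044, 0.086, -0.044]
```

carry_out([
  [0.01, -0.045, -0.035, 0.03, 0.08, -0.04],
  [0.01, -0.045, -0.025, 0, 0.03, -0.01],
  [0.01, -0.045, -0.025, 0, 0.03, -0.01],
])

```text
t: 12.35
eef_pos: [0.5205, -0.0266, 0.0794]
ee_rot: [0.592, 1.568, 0.594]
force: [-0.1, 4.7, 3.3]
width: 0.0255
```

carry_out([
  [0.01, -0.045, -0.025, 0, 0.03, -0.01],
  [0.01, -0.045, -0.025, 0, 0.03, -0.01],
  [0.01, -0.045, -0.025, 0, 0.03, -0.01],
])

```text
t: 12.65
eef_pos: [0.5201, -0.0309, 0.0791]
ee_rot: [0.876, 1.569, 0.879]
force: [1.7, 4.6, 2.3]
width: 0.0257
```

```bash
python3 st.py .5195 .0118 .079
```

```text
[[0.001, -0.003, 1.0], [0.002, 1.0, 0.003], [-1.0, 0.002, 0.001]] [ 0.5201 -0.0309  0.0791] [1.73 4.57 2.26] [ 1.61 -0.52  0.  ] 0.025745463701559997 12.65
total [0.005, 1.067, -0.011, 0.038, 0.018, -0.022]
per row [0.005, 1.067, -0.011, 0.038, 0.018, -0.022]
```

carry_out([
  [0.015, -0.02, -0.01, 0.02, 0.02, -0.02],
])

```text
t: 12.75
eef_pos: [0.5198, -0.0319, 0.0785]
ee_rot: [-0.084, 1.571, -0.083]
force: [2.4, 2.8, 1.4]
width: 0.0254
```

carry_out([
  [0.015, -0.03, -0.01, 0, 0.02, -0.01],
])

```text
t: 12.85
eef_pos: [0.5195, -0.0333, 0.0779]
ee_rot: [-2.456, 1.569, -2.455]
force: [2.0, 2.2, 2.2]
width: 0.0257
```

carry_out([
  [0.015, -0.03, -0.01, 0, 0.02, -0.01],
])

```text
t: 12.95
eef_pos: [0.5194, -0.0346, 0.0773]
ee_rot: [-2.449, 1.568, -2.448]
force: [1.6, 5.5, 3.2]
width: 0.0257
```

carry_out([
  [0.04, 0, 0, 0, 0, 0],
])

```text
t: 13.05
eef_pos: [0.5198, -0.0345, 0.0758]
ee_rot: [-2.318, 1.569, -2.317]
force: [1.3, 5.3, 3.2]
width: 0.0255
```

```bash
python3 st.py .5195 -.034 .075
```

```text
[[-0.001, -0.001, 1.0], [-0.001, 1.0, 0.001], [-1.0, -0.001, -0.001]] [ 0.5198 -0.0345  0.0758] [1.32 5.33 3.19] [ 1.91 -0.55  0.04] 0.025519931044497863 13.05
total [0.02, 0.012, -0.009, 0.018, -0.018, 0.019]
per row [0.02, 0.012, -0.009, 0.018, -0.018, 0.019]
```

carry_out([
  [0.05, 0.005, 0, 0, 0, 0],
  [0.05, 0.005, 0, 0, 0, 0],
])

```text
t: 13.25
eef_pos: [0.5197, -0.0341, 0.0714]
ee_rot: [-2.435, 1.569, -2.434]
force: [1.8, 3.6, 2.1]
width: 0.0253
```

carry_out([
  [0.05, 0.005, 0, 0, 0, 0],
  [0.05, 0, 0, 0, 0, 0],
])

```text
t: 13.45
eef_pos: [0.5196, -0.034, 0.0669]
ee_rot: [-2.427, 1.568, -2.426]
force: [1.4, 3.2, 2.7]
width: 0.0259
```

```bash
python3 st.py .5195 -.034 .07
```

```text
[[-0.002, -0.001, 1.0], [-0.002, 1.0, 0.001], [-1.0, -0.002, -0.002]] [ 0.5196 -0.034   0.0669] [1.37 3.19 2.73] [ 1.4  -0.77  0.04] 0.025903521372289743 13.45
total [-0.076, -0.0, -0.002, 0.017, -0.026, 0.023]
per row [-0.076, -0.0, -0.002, 0.017, -0.026, 0.023]
```

carry_out([
  [0.07, 0.003, 0.003, 0, 0, 0.02],
  [0.07, 0.003, 0.003, 0, 0, 0],
  [0.06, 0, 0, 0, 0, 0],
  [0, 0, 0, 0, 0, 0],
])

```text
t: 13.85
eef_pos: [0.5198, -0.034, 0.0578]
ee_rot: [-2.909, 1.569, -2.908]
force: [1.7, 3.2, 0.3]
width: 0.0256
```

```bash
python3 st.py .5195 -.034 .057; python3 - <<'E'
from h import *
from station import cams
f=cams.grab_frame("wrist");cv2.imwrite("pics/w7.png",f["pixels"][150:310,180:380,::-1].repeat(4,0).repeat(4,1)[:600])
E
```

```text
[[-0.002, -0.001, 1.0], [-0.001, 1.0, 0.001], [-1.0, -0.001, -0.002]] [ 0.5198 -0.034   0.0578] [1.72 3.24 0.34] [ 1.24 -0.85  0.03] 0.025621492780921965 13.85
total [0.02, -0.0, -0.008, 0.019, -0.031, 0.007]
per row [0.02, -0.0, -0.008, 0.019, -0.031, 0.007]
```

View pics/w7.png

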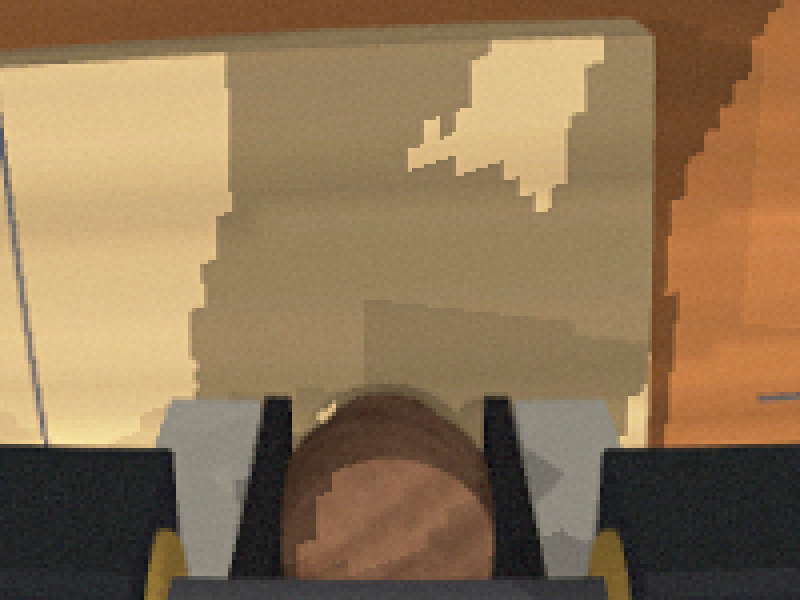

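carry_out([
  [0, 0.006, 0.004, 0, 0, 0],
  [0, 0, 0, 0, 0, 0],
  [0, 0, 0, 0, 0, 0],
  [0, 0, 0, 0, 0, 0],
], hand=0.5)

```text
t: 14.3
eef_pos: [0.5162, -0.0355, 0.0565]
ee_rot: [-2.843, 1.561, -2.843]
force: [0.6, 0.8, 1.1]
width: 0.0431
```

```bash
python3 st.py .5195 -.034 .057; python3 - <<'E'
from h import *
from station import cams
f=cams.grab_frame("wrist");cv2.imwrite("pics/w8.png",f["pixels"][150:310,180:380,::-1].repeat(4,0).repeat(4,1)[:600])
E
```

```text
[[-0.009, -0.0, 1.0], [-0.003, 1.0, 0.0], [-1.0, -0.003, -0.009]] [ 0.5162 -0.0355  0.0565] [0.56 0.78 1.14] [-0.03 -0.09 -0.01] 0.043098157091890785 14.3
total [-0.013, 0.038, 0.081, 0.003, -0.135, 0.041]
per row [-0.013, 0.038, 0.081, 0.003, -0.135, 0.041]
```

View pics/w8.png

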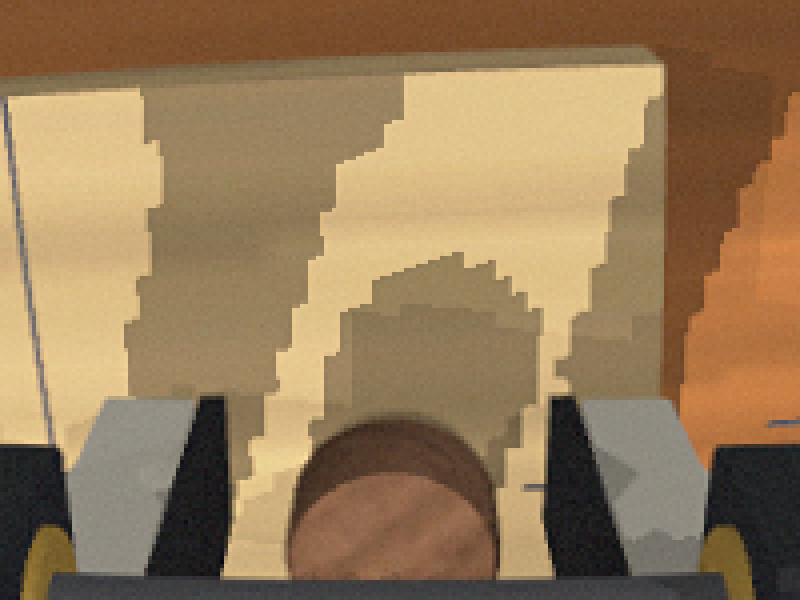

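carry_out([
  [-0.2, 0.03, 0.05, 0, -0.13, 0.04],
  [-0.5, 0, 0, 0, 0, 0],
  [-0.8, 0, 0, 0, 0, 0],
  [-0.8, 0, 0, 0, 0, 0],
  [0, 0, 0, 0, 0, 0],
])

```text
t: 14.85
eef_pos: [0.5177, -0.0348, 0.1529]
ee_rot: [-2.385, 1.569, -2.385]
force: [0.7, 0.1, 0.1]
width: 0.044
```

carry_out([
  [-0.5, 0, 0, 0, 0, 0],
  [0, 0.5, 0, 0, 0, 0],
  [0, 0.5, 0, 0, 0, 0],
  [0, 0, 0, 0, 0, 0],
])

```text
t: 15.25
eef_pos: [0.518, 0.0061, 0.1766]
ee_rot: [0.287, 1.566, 0.286]
force: [0.0, -0.9, -0.6]
width: 0.044
```

```bash
python3 - <<'E'
from h import *
from station import arm,cams
s=arm.get_state();f=cams.grab_frame("wrist");g=cams.grab_frame("side");k=cams.grab_frame("scene");pickle.dump((s,f,g,k),open("f9.pkl","wb"))
print(s["eef_pos"],s["force"])
cv2.imwrite("pics/w9.png",f["pixels"][:,:,::-1])
cv2.imwrite("pics/s9.png",np.hstack([cv2.resize(x["pixels"][150:250,240:340,::-1],(400,400),interpolation=2) for x in(g,k)]))
E
```

```text
[0.51803405 0.0060891  0.17662931] [ 0.02779332 -0.86507601 -0.59122576]
```

View pics/w9.png

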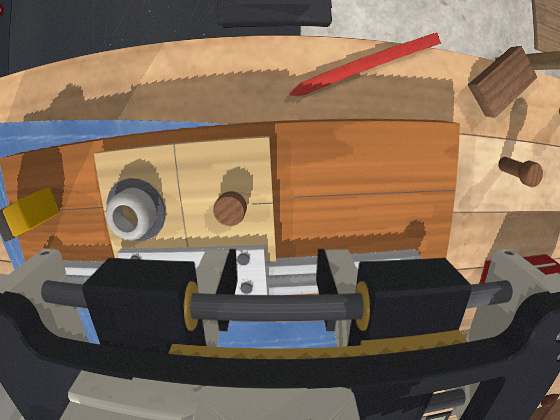

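View pics/s9.png

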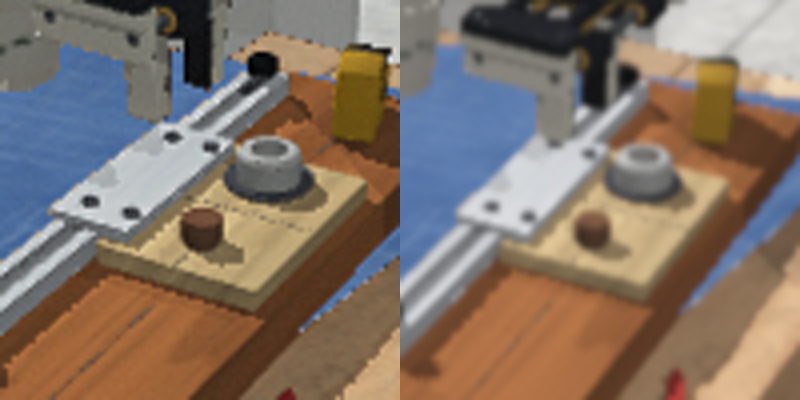

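```bash
python3 - <<'E'
from h import *
s,f,g,k=pickle.load(open("f9.pkl","rb"))
a=cv2.resize(f["pixels"][185:235,205:255,::-1],(400,400),interpolation=2)
b=cv2.resize(g["pixels"][190:225,273:308,::-1],(400,400),interpolation=2)
cv2.imwrite("pics/c9.png",np.hstack([a,b]))
E
```

```text
(no output)
```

View pics/c9.png

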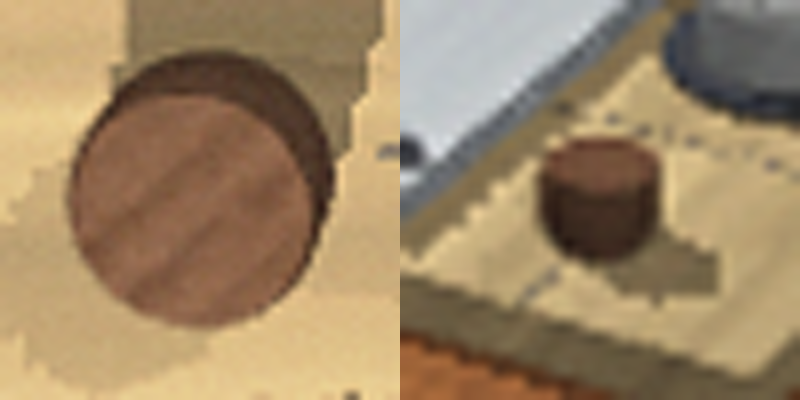

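```bash
python3 - <<'E'
from h import *
s,f,g,k=pickle.load(open("f9.pkl","rb"))
w=ray(f,229,211.2,s);a=ray(g,290.5,204.4);b=ray(k,288,204.75)
for r in([w,a],[w,b],[w,a,b]):print(tri(r).round(4))
# head bottom: lower head silhouette edge in wrist at z=.055: far edge (-x) and right (+y)
print(onz(f,205+25.5,185+50/8,.055,s),onz(f,205+335/8,185+175/8,.055,s))
print(onz(f,229,211.2,.076,s), onz(f,229,211.2,.080,s))
# side: bottom front of head to top front height
print(onz(g,273+200/11.43,190+262/11.43,.055),onz(g,273+200/11.43,190+197/11.43,.076))
E
```

```text
[ 0.521  -0.0334  0.0733]
[ 0.5211 -0.0327  0.0756]
[ 0.521  -0.0332  0.0743]
[ 0.50912946 -0.03377752  0.055     ] [ 0.52382871 -0.01945776  0.055     ]
[ 0.52075303 -0.03272279  0.076     ] [ 0.51937977 -0.03210217  0.08      ]
[ 0.51328529 -0.02260976  0.055     ] [ 0.51005736 -0.0168841   0.076     ]
```

```bash
python3 -c "
from station import arm
print(arm.job_done())"
```

```text
the job is handed in; nothing more can be done
None
```

The dog is seated through the jig into the hidden hole and released, and I handed the job in at about 15.4 s of the 51 s allowed. No verdict is reported.

- **Picking:** I took the bench dog farthest from the base, 0.64 m against about 0.57 m for the other two. I gripped it by the head with the jaws along the rail.
- **Drawing the jig:** I stood the dog in the index hole. The wrist force read 8.7 N at first touch on the slab and about 2 to 6 N while drawing the jig. I drew it about 43 mm until the dog began to drop.
- **Seating:** I lowered the dog held by about 21 mm, then opened the jaws partway and it fell the last few millimetres. The gripper then withdrew clear.

**Last checks:**
- **Head height:** the head's top measured 0.073 to 0.076 m. Fully seated should be 0.076 m, and it would be about 0.080 m if the dog had hung where I let go.
- **Fit and tilt:** the close-ups show the head flat on the jig with no countersink visible. The head's top and bottom centres disagreed by about 2 mm in x, which is about the calibration error. A tilt that large would be about 0.11 rad, over the 0.08 rad limit, so uprightness rests on the look of the pictures.
- **Grip reading:** the gripper read 25.5 mm on the 28 mm head throughout. I took this as pad give or sensor offset.
- **Bystanders:** I did not measure them at the end. I never pinned down which object was the tape measure. The arm kept clear of everything else, and the offcut and the red box looked unmoved in the last pictures.

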